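# Car key away into the lidded well

### The job

Put the car key fob away in the console's storage well: first swing the lever away from the robot to flip the lid fully open, then push the fob along the ledge, through the narrow gap between the watch stand and the wooden seal block and over the rim into the well, and finally swing the lever back so that the lid shuts flush over it. Nothing is to be picked up: only push, gently, with the fingertips or the outside of the fingers, without pinching, lifting or jamming the fob, and work the lid by its lever alone. Leave everything else on the ledge as it is.

Things in the scene. Friction and masses are not known exactly. Their poses are not given: they have to be found in the camera images.
- console: fixed grey laminate ledge, 380 mm deep (x), 640 mm wide (y), top 50 mm above its origin (centre of its underside, on the table). x points away from the robot (give or take its yaw), y left, z up. In its frame: well's mouth x 35 to 145, y -45 to 45 mm; stand and block fill x -35 to 25 mm, y 22 to 82 and -82 to -22 mm; lever at y -135 mm
- gap (a point): the middle of the gap, on the ledge's top, axes as the console's: the gap is 44 mm wide (y) and 60 mm long (x), and its far end lies 10 mm before the rim of the well
- well (a point): centre of the well's cork floor; the well is 110 mm (x) by 90 mm (y) inside, its floor 40 mm below the ledge's top, open above when the lid is up; the fob, pushed off the rim, tips in and may lean on the rim until its tail is pushed clear
- fob: silver car key fob, black button panel, loose, about 70 g: 72 mm long (x), 38 wide (y), 14 thick, lying flat; origin at the centre of its underside. Nose (+x) rounder (corner radius 13 mm) than the tail (corners 5 mm, 28 mm flat). Starts on the bare ledge on the robot's side of the gap, nose towards it within 0.5 rad, up to 55 mm to either side of its middle line
- lid: grey laminate flip lid 108 mm long (x), 87 wide, 8 thick, flush in the ledge when shut; origin on its hinge line at the well's far rim, level with the ledge's top. Its z axis is vertical when shut; open, it stands on the hinge leaning slightly back (1.75 rad). Linked to the lever: lid angle = 1.75 x lever angle
- lever (a joint): the lid's lever, rad: 0 = leaning 0.5 rad towards the robot (lid shut), 1.0 = end stop, leaning 0.5 rad away (lid fully open). Its axis runs along the console's y through x 30, y -135 mm of the console's frame, 15 mm above the ledge's top; friction holds it where it is left; it takes 3 to 10 N to move, less near the knob
- lever_knob (a point): centre of the lever's black ball knob (20 mm across), 72 mm from the pivot; the rod below is 10 mm thick. Two housing cheeks 24 mm high, 60 mm long (x) flank the rod's foot; a cover 18 mm high, 32 mm wide runs on from them to the hinge line
- stand: low white plastic watch stand with a black smartwatch on it, screwed to the ledge at one side of the gap (left or right): foot 60 x 60 mm, 18 mm high, 49 mm high in all; origin at the centre of its underside
- block: wooden block holding name seals, screwed to the ledge at the other side of the gap: 60 x 60 mm, 30 mm high, 41 mm with the seals; origin at the centre of its underside
- paperweight: round glass paperweight, 72 mm across, 40 mm high, loose, not to be disturbed; origin under its centre
- polish_tin: dark round shoe polish tin, 73 mm across, 24 mm high, loose, not to be disturbed; origin under its centre
- coin_dish: small blue ceramic dish, 84 mm across, 16 mm high, loose, not to be disturbed; origin under its centre
- clothespin: orange plastic clothespin 75 mm long (x), 12 mm high, loose, not to be disturbed; origin under its centre
- glasses_case: blue spectacles case 130 mm (x) by 55 by 38 mm high, loose, not to be disturbed; origin under its centre
- shoe_brush: wooden shoe brush 130 mm (x) by 42 by 36 mm high, loose, not to be disturbed; origin under its centre
- pump_bottle: white pump bottle 56 mm across, 141 mm high, loose, not to be disturbed; origin under its centre
Things that resemble listed ones, but are neither listed nor needed, are in the scene too. Leave any orange or turquoise look-alike of the fob alone.

How it is judged:
By the outcome, as a careful person would: the job done as asked, in the order asked, and still so for the second after the job is handed in, with the robot touching nothing.
It also fails if it takes over 72 s, if anything falls off the work surface, if the arm or the gripper's body presses on something with over 40 N, if the wrist force passes 120 N, or if a joint passes its speed limit or range.

### The arm

A 7-joint arm with a two-finger parallel gripper is mounted at the origin on the work surface. World frame = base frame: x ahead of the robot, y to its left, z up, the work surface at z = 0. Lengths are in m, angles in rad, forces in N, time in s.
With the tool pointing down it reaches from about 0.425 to 0.875 m from the base axis. Payload 9.9 kg.
Tool frame: the origin (TCP) lies at the very end of the fingers, on their centre line; the grasp point (between the pads) lies 19 mm behind it; z points along the fingers, x is the direction in which the jaws open and shut, and the axes are right-handed (so a half turn about z gives the same grasp; the last joint's range is limited). The gripper opens to 85 mm and grips with 20 to 120 N. Pads are 22 mm wide; open, the fingers measure 114 mm over their backs; the gripper's body (76 mm by 85 mm) begins 54 mm behind the grasp point. The pads swing forward as they close: fully open they stand 13 mm farther back than shut.
Start: joints at [1.171, 0.576, 0.025, 1.437, -0.015, 1.129, -0.057], TCP at [0.21, -0.642, 0.231] pointing down, gripper open.
Joint ranges: [-2.76, 2.76], [-0.34, 2.15], [-1.52, 1.57], [0.19, 2.46], [-1.09, 4.23], [0.17, 1.99], [-2.82, 2.82]. Speed limits (rad/s): [2.22, 2.22, 3.01, 3.01, 3.14, 3.14, 3.14].

### API

Orientations are given as a unit quaternion [x, y, z, w].
In Python, from cell import sense, vision, job, nets gives the robot as it stands. The module is installed in compiled form; this text tells all that it offers.
- The arm moves only by the tool arm_command, never from a script. Its argument "commands" is text: rows parted by semicolons, each of 7 numbers parted by spaces: the finger opening in mm, from 0 to 85.4, then the shift along the tool's x, y, z in mm, then the turn, a rotation vector about the tool's x, y, z in degrees. In form: claw tx ty tz rx ry rz; .... A call has 1 to 12 rows; each row shifts and turns the commanded pose from where the row before left it, along the tool's axes as they then stand; what a row does not reach is not made up. A row lasts 1/10 s, in which the tool goes at most 50 mm and 8.59 degrees, less where a joint would pass 70% of its speed; a pose out of reach is approached as far as the arm can. A call is refused whole if a number of a shift passes 50 or a number of a turn 8.59, either way. A call with a gripper value outside its range is refused whole. The fingers move at their own pace and stop on an object; "newtons" is the grip in N (left out, the last holds). Time passes only in rows, so rows that do not move let the fingers close. It gives the time, the measured TCP pose, the force and the opening at its end, in the units of the state.
- sense(): the state, without advancing time (a new reading comes with each control period).
- vision.get_image(name): name is "side" or "top"; returns (picture, depth): 420x560x3 uint8, blue, green, red; 420x560 float32, m along the optical axis (not along the pixel's ray), 0 where there is no reading.
- vision.camera_model(name): a dict with "K" (3x3 intrinsics, pixels), "xyz" and "attitude" of the camera in the world. Camera axes: x right, y down, z forward; pixel columns grow to the right and rows downward; lengths in m; the calibration is good to about 2 mm. A picture is of the moment at which its call begins. camera_model takes no time and is no camera call.
- job.sign_off(): hands the job in, once; it reports no verdict.
Trained networks look in the newest picture that a camera, given by its name, has taken for a name from the list of things; names that differ only in an ending like _2 or _b are one class to them, and where a whole thing is asked for, a point or a joint stands for the part that bears it (a point fixed in the world has none). Each returns a list of dicts, best first, with "p" (0 to 1); they miss things now and then, are a little off and sometimes report something else, mostly with a low value. They report only what shows in the picture. A call takes as long as a camera call. They do not tell look-alikes from the thing itself.
- nets.recognise(camera, query): "rect" ([centre column, centre row, width, height] in pixels, round what is visible of it).
- nets.outline_of(camera, query): "pixels" (420x560 bool, what is visible of it) and "rect" ([centre column, centre row, width, height] in pixels, round what is visible of it).
- nets.place_of(camera, query): "at" ([column, row] in pixels: a listed point, or the origin of a listed thing).
The state is a dict: "t": time; "q": joint angles; "joint_vel": joint speeds; "joint_torque": joint torques, N m; "eef_pos": TCP position; "ee_rot": TCP orientation; "contact_force": force on the tool from outside, world axes, zero at the start; "torque": the same for the moment, N m; "opening": finger opening in m.
Only numpy, scipy, OpenCV 4.12 (cv2) and the standard library are available. Lean on these libraries where they do the work, as an engineer would, in place of code of your own. Each camera call takes 0.05 s, during which the arm holds its last target.

## Working session

There is one attempt and no reset: what is moved stays moved. The work goes in short steps, Python scripts to look and compute and a tool call to move; the robot and the scene stay as the last step left them, time stands still between calls to the robot, and variables do not carry over. Pictures are saved under pics/ and viewed, and the job is handed in when it is done.

Besides the shell and the picture viewer there is one more tool, called as name(argument=value, ...) on one line, values as JSON. arm_command: Moves the arm, as the interface text tells. Its arguments: {"type":"object","properties":{"commands":{"type":"string"},"newtons":{"type":"number"}},"required":["commands"]}

```bash
mkdir -p pics; ls
python3 - <<'E'
from cell import sense, vision
import cv2,numpy as np
s=sense()
for k,v in s.items(): print(k,np.round(v,3))
for n in("top","side"):
    im,d=vision.get_image(n); cv2.imwrite(f"pics/{n}0.png",im); np.save(f"pics/{n}0.npy",d)
    m=vision.camera_model(n); print(n,m)
E
```

```text
pics
t 0.0
q [ 1.171  0.576  0.025  1.438 -0.015  1.129 -0.056]
joint_vel [-0.    -0.     0.     0.001  0.001 -0.     0.   ]
joint_torque [ 0.0000e+00 -7.6577e+01  2.2500e+00 -2.8597e+01  1.5000e-02  1.3000e-02
 -0.0000e+00]
eef_pos [ 0.209 -0.641  0.23 ]
ee_rot [ 0.81  -0.587 -0.001 -0.   ]
contact_force [0.745 0.024 0.855]
torque [-0.005  0.046 -0.051]
opening 0.086
top {'K': array([[510.32110646,   0.        , 281.16186953],
       [  0.        , 510.32110646, 214.33745952],
       [  0.        ,   0.        ,   1.        ]]), 'xyz': array([0.42821985, 0.02298076, 1.07377628]), 'attitude': array([ 0.70694455, -0.70461626,  0.04887253, -0.03683472])}
side {'K': array([[428.9927679 ,   0.        , 278.84143849],
       [  0.        , 428.9927679 , 213.95941673],
       [  0.        ,   0.        ,   1.        ]]), 'xyz': array([0.347543  , 0.84803451, 0.64578101]), 'attitude': array([-0.09784104,  0.87141155, -0.47759499,  0.05451661])}
```

View pics/top0.png

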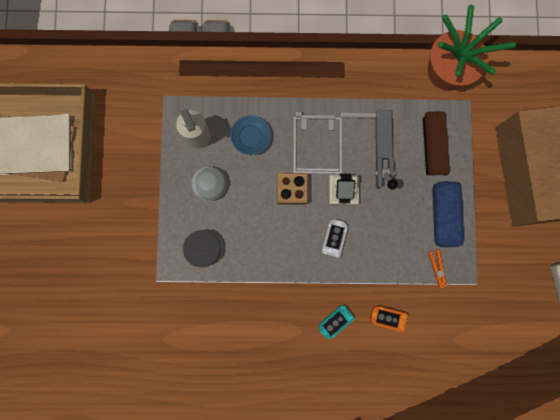

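View pics/side0.png

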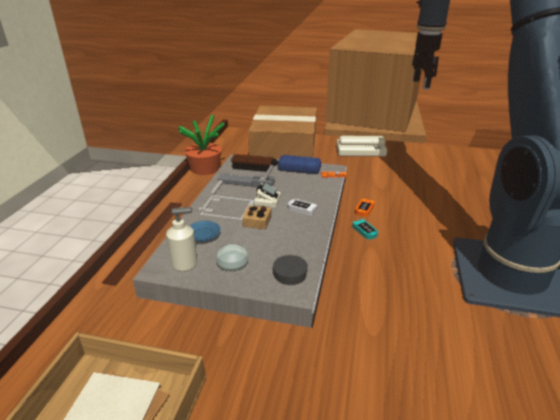

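The top view shows the silver fob at (335,238), with the gap between the seal block at (292,188) and the watch stand at (345,190). The lid is at (318,144) and the knob at (392,184). The fob look-alikes are turquoise at (337,322) and orange at (390,318), both off the ledge. My choice is the silver one at (335,238).

```bash
cat > h.py <<'E'
import numpy as np,cv2
from scipy.spatial.transform import Rotation as R
from cell import sense,vision,job,nets
def ray(n,px,z):
    m=vision.camera_model(n);K=m["K"];r=R.from_quat(m["attitude"]).as_matrix()
    d=r@np.array([(px[0]-K[0,2])/K[0,0],(px[1]-K[1,2])/K[1,1],1.]);o=m["xyz"]
    return o+d*(z-o[2])/d[2]
def proj(n,P):
    m=vision.camera_model(n);K=m["K"];r=R.from_quat(m["attitude"]).as_matrix()
    p=(np.atleast_2d(P)-m["xyz"])@r; return np.c_[p[:,0]/p[:,2]*K[0,0]+K[0,2],p[:,1]/p[:,2]*K[1,1]+K[1,2]]
def cloud(n,d):
    m=vision.camera_model(n);K=m["K"];r=R.from_quat(m["attitude"]).as_matrix()
    v,u=np.mgrid[:420,:560]
    c=np.stack([(u-K[0,2])/K[0,0]*d,(v-K[1,2])/K[1,1]*d,d],-1)
    return c@r.T+m["xyz"]
E
python3 - <<'E'
from h import *
im,d=vision.get_image("top")
P=cloud("top",d)
z=P[...,2]; print("ledge z",np.median(z[200:280,240:300]), "table",np.median(z[300:360,150:250]))
mask=((z>0.035)&(z<0.062)&(d>0)).astype(np.uint8)
mask[:85]=0;mask[295:]=0;mask[:,:150]=0;mask[:,490:]=0
mask=cv2.morphologyEx(mask,cv2.MORPH_CLOSE,np.ones((25,25)))
mask=cv2.morphologyEx(mask,cv2.MORPH_OPEN,np.ones((15,15)))
c=max(cv2.findContours(mask,0,1)[0],key=cv2.contourArea)
pts=np.array([ray("top",p[0],0.05)[:2] for p in c]).astype(np.float32)
print("rect",cv2.minAreaRect(pts*1000))
for q,h in [("fob",.064),("stand",.05),("block",.05),("lever_knob",.12),("gap",.05),("well",.01),("lid",.05),("lever",.06),("console",0)]:
    for f in ("place_of","recognise"):
        for r in getattr(nets,f)("top",q)[:3]:
            px=r.get("at",r.get("rect"))
            print(q,f,round(r["p"],2),np.round(px,1),np.round(ray("top",px[:2],h)*1000)[:2])
o=nets.outline_of("top","fob")
for r in o[:3]:
    ys,xs=np.nonzero(r["pixels"]); print(r["p"],r["rect"],len(xs))
    w=np.array([ray("top",(a,b),.062)[:2] for a,b in zip(xs,ys)]).astype(np.float32)*1000
    print(cv2.minAreaRect(w),w.mean(0))
crop=im[90:290,270:420]; cv2.imwrite("pics/crop1.png",cv2.resize(crop,None,fx=3,fy=3,interpolation=2)[:600])
print(sense()["t"])
E
```

```text
ledge z 0.050828831838491184 table 0.0006670956874045286
rect ((622.88818359375, -68.23672485351562), (640.72412109375, 415.0589599609375), 89.60382843017578)
fob place_of 0.92 [332.9 238.6] [503. -97.]
fob place_of 0.75 [389.2 317.4] [ 350. -206.]
fob place_of 0.65 [335.9 322.9] [ 339. -101.]
fob recognise 0.94 [337.5 321.4  33.4  30.8] [ 342. -104.]
fob recognise 0.88 [334.6 238.2  26.6  39.9] [ 504. -100.]
fob recognise 0.74 [388.9 318.6  34.2  28.8] [ 347. -205.]
stand place_of 0.74 [343.9 186.5] [ 611. -122.]
stand place_of 0.67 [206.3 183.7] [615. 158.]
stand recognise 0.77 [344.2 188.8  31.2  37.9] [ 606. -123.]
stand recognise 0.3 [447.9 216.1  33.5  67.8] [ 551. -333.]
block place_of 0.78 [289.7 192.7] [597. -12.]
block place_of 0.45 [315.  187.9] [608. -63.]
block recognise 0.9 [292.8 190.2  36.2  30.7] [603. -18.]
lever_knob place_of 0.71 [391.6 186.1] [ 600. -203.]
lever_knob recognise 0.64 [316.9 191.8 318.  189.6] [588. -61.]
lever_knob recognise 0.53 [335.8 238.4  24.7  38.5] [499. -96.]
lever_knob recognise 0.44 [389.5 178.9  18.3  16.8] [ 613. -200.]
gap place_of 0.85 [317.5 192.1] [599. -68.]
gap place_of 0.22 [194.6 137.9] [710. 184.]
gap recognise 0.85 [317.8 189.8 325.5 188.9] [604. -69.]
well place_of 0.56 [332.2 238.8] [ 507. -102.]
well place_of 0.24 [437.  266.2] [ 450. -320.]
well recognise 0.92 [315.9 189.7 324.  188.9] [611. -68.]
well recognise 0.41 [192.6 129.8  36.1  37.1] [739. 195.]
lid place_of 0.78 [315.5 120.6] [749. -65.]
lid place_of 0.5 [438.3 266.6] [ 449. -310.]
lid recognise 0.97 [317.  143.6  39.7  56.2] [700. -68.]Traceback (most recent call last):
  File "<stdin>", line 14, in <module>
ValueError: it knows: block, clothespin, coin_dish, console, fob, gap, glasses_case, lever_knob, lid, paperweight, polish_tin, pump_bottle, shoe_brush, stand, well
```

Run:
```python
from h import *
im,d=vision.get_image("top")
hsv=cv2.cvtColor(im,cv2.COLOR_BGR2HSV)
P=cloud("top",d);z=P[...,2]
g=((hsv[...,1]<60)&(z>.03)&(z<.06)).astype(np.uint8)
def edge(pts):  # robust line fit world
    p=np.array(pts,np.float32)
    l=cv2.fitLine(p,cv2.DIST_HUBER,0,.5,.01).ravel(); return l,p
# near edge: last grey row (top surface vs side face: z~.05)
t=((z>.044)&(z<.056)).astype(np.uint8)&(hsv[...,1]<70)
near=[];far=[]
for c in range(175,470,3):
    if 1:
        r=np.nonzero(t[255:300,c])[0]; near.append(ray("top",(c,255+r.max()+.5),.05)[:2]*1000)
        r=np.nonzero(t[90:130,c])[0]; 
        if len(r): far.append(ray("top",(c,90+r.min()-.5),.05)[:2]*1000)
lef=[];rig=[]
for r in range(110,275,3):
    q=np.nonzero(t[r,150:490])[0]
    lef.append(ray("top",(150+q.min()-.5,r),.05)[:2]*1000); rig.append(ray("top",(150+q.max()+.5,r),.05)[:2]*1000)
for n,e in zip(("near","far","left","right"),(near,far,lef,rig)):
    l,p=edge(e); print(n,np.round(l,4),"med",np.median(p,0), "yaw",np.round(np.degrees(np.arctan2(l[1],l[0])),2))
o=nets.outline_of("top","fob")
for r in o[:3]:
    ys,xs=np.nonzero(r["pixels"])
    w=np.array([ray("top",(a,b),.062)[:2] for a,b in zip(xs,ys)]).astype(np.float32)*1000
    print(r["p"],r["rect"],cv2.minAreaRect(w),w.mean(0))
crop=im[90:290,270:420]; cv2.imwrite("pics/crop1.png",cv2.resize(crop,None,fx=3,fy=3,interpolation=2)[:600])
o=nets.place_of("top","lever_knob"); print("knob",[(round(a["p"],2),np.round(ray("top",a["at"],.128)*1000)) for a in o])
print(sense()["t"])
```

```text
Traceback (most recent call last):
ValueError: zero-size array to reduction operation maximum which has no identity
```

```bash
sleep 0
cat > con.py <<'E'
from h import *
im,d=vision.get_image("top")
hsv=cv2.cvtColor(im,cv2.COLOR_BGR2HSV)
t=(hsv[...,1]<70).astype(np.uint8)
near=[];far=[];lef=[];rig=[]
def add(L,px): L.append(ray("top",px,.05)[:2]*1000)
for c in range(175,470,3):
    r=np.nonzero(t[255:300,c])[0]
    if len(r): add(near,(c,255+r.max()+.5))
    r=np.nonzero(t[90:130,c])[0]
    if len(r): add(far,(c,90+r.min()-.5))
for r in range(110,275,3):
    q=np.nonzero(t[r,150:490])[0]
    if len(q): add(lef,(150+q.min()-.5,r)); add(rig,(150+q.max()+.5,r))
for n,e in zip(("near","far","left","right"),(near,far,lef,rig)):
    p=np.array(e,np.float32); l=cv2.fitLine(p,cv2.DIST_HUBER,0,.5,.01).ravel()
    print(n,np.round(l,4),"med",np.median(p,0), "yaw",np.round(np.degrees(np.arctan2(l[1],l[0])),2))
E
python3 - <<'E'
from con import *
o=nets.outline_of("top","fob")
for r in o[:3]:
    ys,xs=np.nonzero(r["pixels"])
    w=np.array([ray("top",(a,b),.062)[:2] for a,b in zip(xs,ys)]).astype(np.float32)*1000
    print(r["p"],r["rect"],cv2.minAreaRect(w),w.mean(0))
crop=im[90:290,270:420]; cv2.imwrite("pics/crop1.png",cv2.resize(crop,None,fx=3,fy=3,interpolation=2)[:600])
o=nets.place_of("top","lever_knob"); print("knob",[(round(a["p"],2),np.round(ray("top",a["at"],.128)*1000)) for a in o])
print(sense()["t"])
E
```

```text
near [8.40000e-03 1.00000e+00 4.16618e+02 2.77047e+01] med [416.24405 -75.98016] yaw 89.52
far [ 7.400000e-03  1.000000e+00  7.974695e+02 -7.919130e+01] med [797.44824 -78.83589] yaw 89.58
left [ 1.000000e+00 -8.000000e-03  6.002876e+02  2.521032e+02] med [599.55865 252.0696 ] yaw -0.46
right [ 1.000000e+00 -5.900000e-03  6.171686e+02 -3.875724e+02] med [ 602.8558  -387.49118] yaw -0.34
0.87 [335.8, 239.4, 27.1, 40.8] ((504.41278076171875, -101.07455444335938), (40.347904205322266, 73.50187683105469), 74.84431457519531) [ 503.5534  -100.61306]
0.87 [337.4, 324.8, 36.1, 35.1] ((339.93096923828125, -101.32864379882812), (38.97901153564453, 69.57781982421875), 40.217742919921875) [ 340.34964 -101.58782]
0.67 [391.1, 317.4, 37.0, 27.0] ((347.6533508300781, -203.2125244140625), (68.5580825805664, 33.8168830871582), 74.30121612548828) [ 348.11517 -203.62636]
knob [(0.67, array([ 601., -200.,  128.])), (0.25, array([724., -59., 128.]))]
1.05
```

View pics/crop1.png

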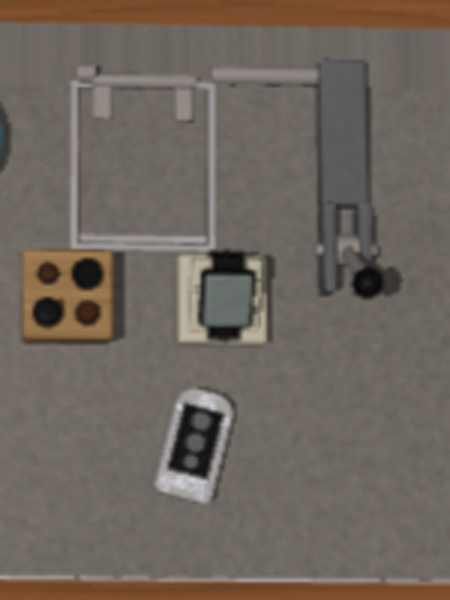

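arm_command(commands="0 0 0 0 0 0 6.2;0 0 0 0 0 0 6.2;0 0 0 0 0 0 6.1;0 -40 -30 0 0 0 0;0 -40 -30 0 0 0 0;0 -40 -30 0 0 0 0;0 -40 -30 0 0 0 0;0 -40 -30 0 0 0 0;0 -40 -30 0 0 0 0;0 -40 -30 0 0 0 0;0 -40 -30 0 0 0 0;0 -40 -30 0 0 0 0")

```text
t: 2.25
eef_pos: [0.4833, -0.2818, 0.2316]
ee_rot: [-0.705, 0.71, -0.0, 0.0]
contact_force: [1.1, -0.5, -0.2]
opening: -0.0003
```

Run:
```python
from h import *
s=sense();print(s["t"],s["eef_pos"],s["contact_force"],s["opening"]);r=R.from_quat(s["ee_rot"]).as_matrix();print(np.round(r,3), np.degrees(np.arctan2(r[1,0],r[0,0])))
```

```text
2.25 [ 0.48325771 -0.28182028  0.2316313 ] [ 1.11577491 -0.54067867 -0.21005381] -0.00026885492325343915
[[-0.007 -1.     0.001]
 [-1.     0.007 -0.   ]
 [ 0.    -0.001 -1.   ]] -90.4083768778503
```

arm_command(commands="0 -40 -40 0 0 0 0;0 -39 -38 0 0 0 0;0 0 0 30 0 0 0;0 0 0 30 0 0 0;0 0 0 30 0 0 0;0 0 0 24 0 0 0;0 0 0 0 0 0 0;0 0 0 0 0 0 0")

```text
t: 3.05
eef_pos: [0.5531, -0.213, 0.1177]
ee_rot: [-0.705, 0.71, 0.0, -0.0]
contact_force: [0.7, -0.2, 0.5]
opening: -0.0002
```

Run:
```python
from h import *
for n,b in (("top",(100,250,320,440)),("side",(100,260,180,340))):
    im,d=vision.get_image(n)
    cv2.imwrite(f"pics/{n}2.png",cv2.resize(im[b[0]:b[1],b[2]:b[3]],None,fx=3.5,fy=3.5,interpolation=2))
```

```text
(no output)
```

View pics/top2.png

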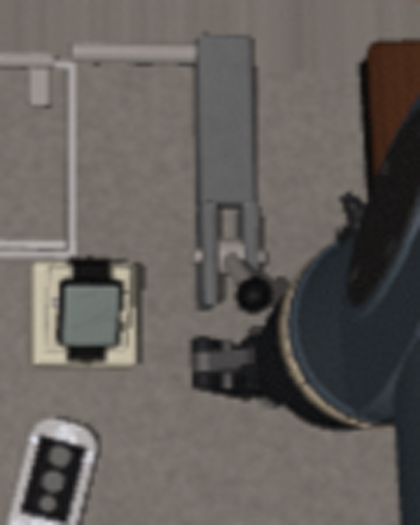

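View pics/side2.png

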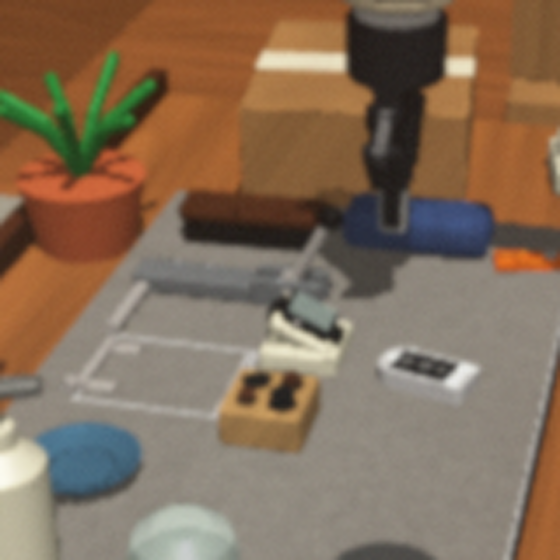

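arm_command(commands="0 -10 -4 4 0 0 0;0 0 -10 0 0 0 0;0 0 -10 0 0 0 0;0 0 -8 0 0 0 0;0 0 -8 0 0 0 0;0 0 -8 0 0 0 0;0 0 -8 0 0 0 0;0 0 -8 0 0 0 0;0 0 -8 0 0 0 0;0 0 -8 0 0 0 0;0 0 -4 0 0 0 0;0 0 0 0 0 0 0")

```text
t: 4.35
eef_pos: [0.637, -0.2036, 0.1127]
ee_rot: [-0.705, 0.71, 0.0, -0.0]
contact_force: [-2.4, -1.4, -1.9]
opening: -0.0004
```

arm_command(commands="0 0 -4 0 0 0 0;0 0 -4 0 0 0 0;0 0 -4 0 0 0 0;0 0 0 0 0 0 0;0 0 0 0 0 0 0")

```text
t: 4.85
eef_pos: [0.6486, -0.2038, 0.1132]
ee_rot: [-0.704, 0.71, 0.0, -0.0]
contact_force: [-5.0, -0.1, -0.8]
opening: 0.0004
```

Run:
```python
from h import *
for n,b in (("top",(80,260,260,440)),("side",(100,260,180,340))):
    im,d=vision.get_image(n)
    cv2.imwrite(f"pics/{n}3.png",cv2.resize(im[b[0]:b[1],b[2]:b[3]],None,fx=3.3,fy=3.3,interpolation=2))
```

```text
(no output)
```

View pics/top3.png

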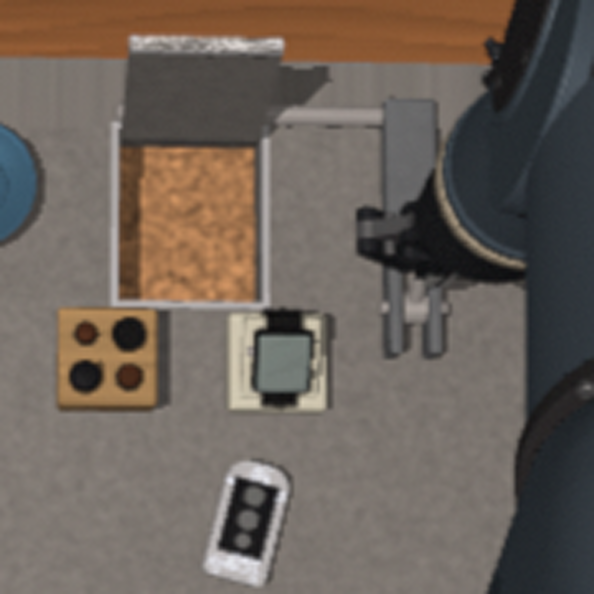

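View pics/side3.png

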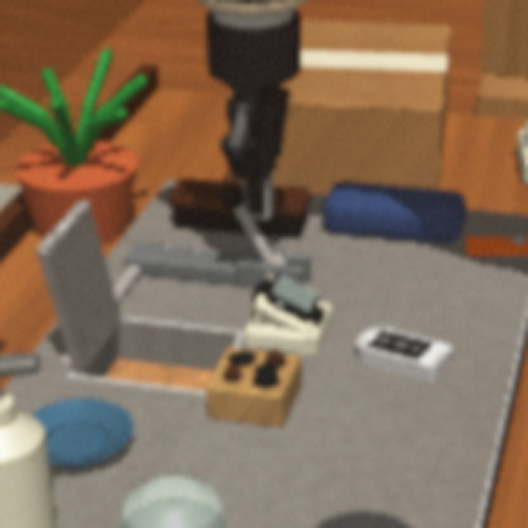

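arm_command(commands="0 0 -3 0 0 0 0;0 0 -2 0 0 0 0;0 0 0 0 0 0 0")

```text
t: 5.25
eef_pos: [0.6495, -0.2038, 0.1127]
ee_rot: [-0.704, 0.71, 0.003, -0.003]
contact_force: [-18.3, 1.1, 7.8]
opening: 0.0
```

arm_command(commands="0 0 20 0 0 0 0;0 0 30 0 0 0 0;0 0 30 -15 0 0 0;0 -15 30 0 0 0 0;0 -15 30 0 0 0 0;0 -15 9 0 0 0 0;0 0 0 0 0 0 0;0 0 0 30 0 0 0;0 0 0 30 0 0 0;0 0 0 0 0 0 0;0 0 0 0 0 0 0")

```text
t: 6.35
eef_pos: [0.5063, -0.1579, 0.0686]
ee_rot: [-0.705, 0.71, -0.0, 0.0]
contact_force: [1.2, -0.5, 0.9]
opening: 0.0001
```

```bash
cat > fob.py <<'E'
from h import *
def fob(show=None,b=(80,300,240,440)):
    im,d=vision.get_image("top")
    out=None
    for r in nets.outline_of("top","fob"):
        ys,xs=np.nonzero(r["pixels"])
        if ys.mean()>285: continue
        w=np.array([ray("top",(a,c),.062)[:2] for a,c in zip(xs,ys)]).astype(np.float32)*1000
        print(round(r["p"],2),cv2.minAreaRect(w),w.mean(0))
    if show: cv2.imwrite(show,cv2.resize(im[b[0]:b[1],b[2]:b[3]],None,fx=2.7,fy=2.7,interpolation=2))
    s=sense();print(s["t"],s["eef_pos"],s["contact_force"])
E
python3 -c "
from fob import *
fob('pics/f4.png')"
```

```text
0.94 ((504.7068176269531, -100.6473617553711), (38.99424743652344, 73.21369934082031), 75.54582977294922) [502.0189  -97.45397]
6.45 [ 0.50673373 -0.15807531  0.06957529] [ 0.60042709  0.18141744 -0.1359802 ]
```

View pics/f4.png

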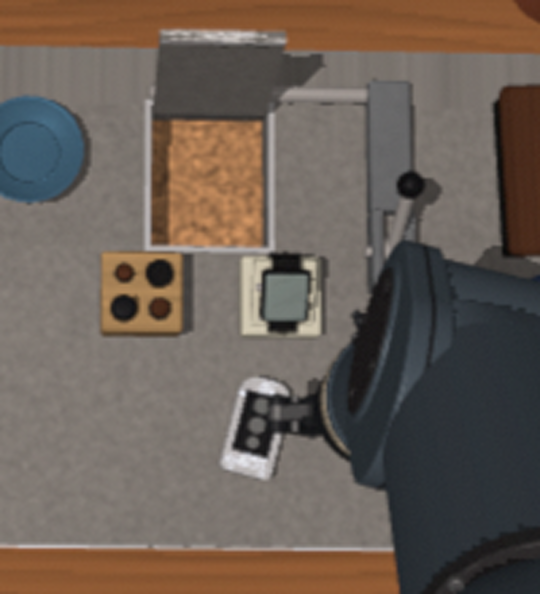

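Run:
```python
from h import *
im,d=vision.get_image("top")
P=cloud("top",d)*1000
for r in range(220,250,3):
    print(r,[tuple(np.round(P[r,c]).astype(int)) for c in range(334,362,4)])
cv2.imwrite("pics/f5.png",cv2.resize(im[200:270,310:400],None,fx=8,fy=8,interpolation=2)[:600,:800])
im,d=vision.get_image("side")
cv2.imwrite("pics/s5.png",cv2.resize(im[140:250,220:340],None,fx=5,fy=5,interpolation=2)[:600,:800])
```

```text
220 [(np.int64(540), np.int64(-99), np.int64(68)), (np.int64(540), np.int64(-107), np.int64(66)), (np.int64(542), np.int64(-117), np.int64(50)), (np.int64(542), np.int64(-125), np.int64(51)), (np.int64(542), np.int64(-133), np.int64(51)), (np.int64(542), np.int64(-141), np.int64(52)), (np.int64(542), np.int64(-150), np.int64(48))]
223 [(np.int64(535), np.int64(-100), np.int64(60)), (np.int64(534), np.int64(-107), np.int64(67)), (np.int64(535), np.int64(-116), np.int64(61)), (np.int64(536), np.int64(-125), np.int64(52)), (np.int64(536), np.int64(-134), np.int64(50)), (np.int64(536), np.int64(-142), np.int64(49)), (np.int64(520), np.int64(-124), np.int64(204))]
226 [(np.int64(528), np.int64(-99), np.int64(66)), (np.int64(528), np.int64(-107), np.int64(65)), (np.int64(518), np.int64(-101), np.int64(166)), (np.int64(519), np.int64(-110), np.int64(159)), (np.int64(530), np.int64(-133), np.int64(51)), (np.int64(517), np.int64(-120), np.int64(183)), (np.int64(514), np.int64(-122), np.int64(215))]
229 [(np.int64(522), np.int64(-99), np.int64(66)), (np.int64(522), np.int64(-107), np.int64(65)
[... 1557 characters left out ...]
), np.int64(-138), np.int64(118))]
244 [(np.int64(492), np.int64(-99), np.int64(66)), (np.int64(493), np.int64(-107), np.int64(64)), (np.int64(493), np.int64(-115), np.int64(62)), (np.int64(494), np.int64(-125), np.int64(47)), (np.int64(493), np.int64(-133), np.int64(51)), (np.int64(493), np.int64(-141), np.int64(52)), (np.int64(428), np.int64(23), np.int64(1074))]
247 [(np.int64(487), np.int64(-99), np.int64(65)), (np.int64(487), np.int64(-107), np.int64(65)), (np.int64(487), np.int64(-115), np.int64(64)), (np.int64(487), np.int64(-125), np.int64(52)), (np.int64(487), np.int64(-133), np.int64(52)), (np.int64(487), np.int64(-141), np.int64(51)), (np.int64(488), np.int64(-150), np.int64(46))]
```

View pics/f5.png

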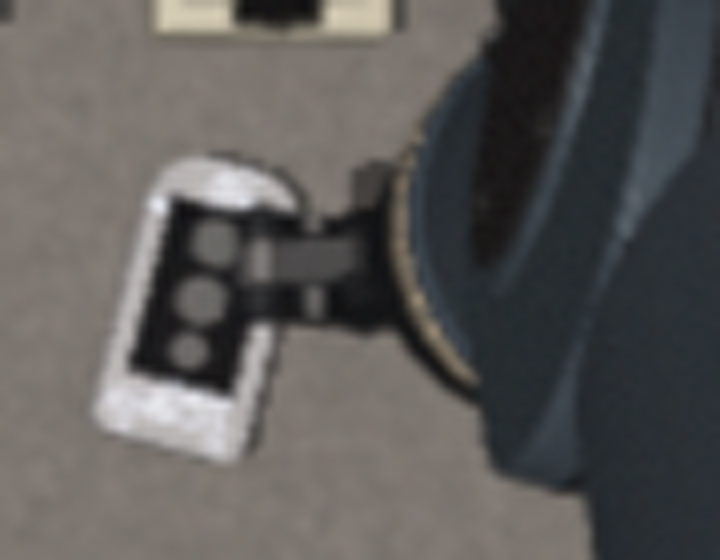

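View pics/s5.png

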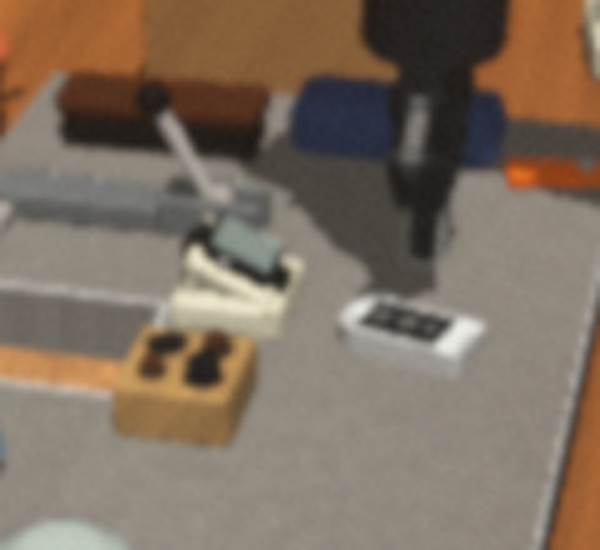

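arm_command(commands="0 -10 0 13 0 0 0;0 -5 0 0 0 0 0;0 -5 0 0 0 0 0;0 -5 0 0 0 0 0;0 -5 0 0 0 0 0;0 -5 0 0 0 0 0;0 -5 0 0 0 0 0;0 -5 0 0 0 0 0;0 -5 0 0 0 0 0;0 0 0 0 0 0 0")

```text
t: 7.55
eef_pos: [0.5058, -0.1067, 0.0554]
ee_rot: [-0.705, 0.709, 0.0, 0.0]
contact_force: [0.4, 0.4, 0.7]
opening: -0.0001
```

```bash
python3 -c "
from fob import *
fob('pics/f6.png')"
```

```text
0.84 ((499.7077331542969, -72.44388580322266), (33.789520263671875, 69.7142562866211), 89.70989227294922) [486.07843 -72.26312]
7.65 [ 0.505416   -0.10711501  0.05514355] [-0.64676035  0.5724117  -0.88677258]
```

View pics/f6.png

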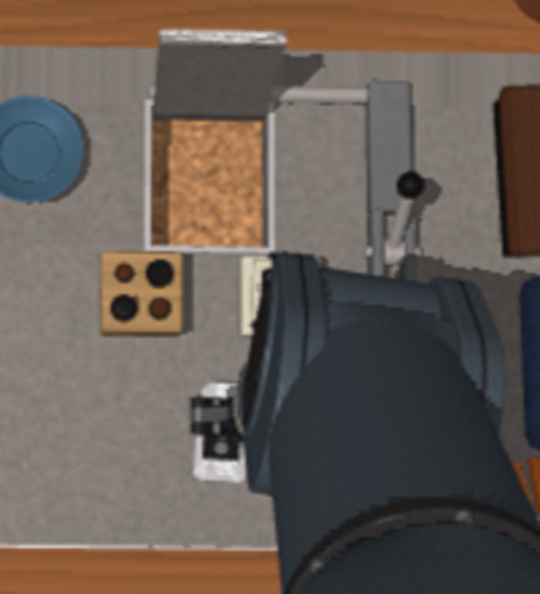

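arm_command(commands="0 -3 0 0 0 0 0;0 -3.5 0 0 0 0 0;0 0 0 0 0 0 0;0 10 0 0 0 0 0;0 10 0 0 0 0 0;0 0 25 -30 0 0 0;0 0 30 0 0 0 0;0 -25 10 0 0 0 0;0 -28 0 0 0 0 0;0 0 0 0 0 0 0;0 0 0 0 0 0 0")

```text
t: 8.75
eef_pos: [0.4412, -0.0681, 0.0854]
ee_rot: [-0.705, 0.709, -0.0, 0.0]
contact_force: [-0.1, -0.2, 0.5]
opening: -0.0001
```

```bash
python3 -c "
from fob import *
fob('pics/f7.png')"
```

```text
Traceback (most recent call last):
  File "fob.py", line 8, in fob
    w=np.array([ray("top",(a,c),.062)[:2] for a,c in zip(xs,ys)]).astype(np.float32)*1000
                ~~~^^^^^^^^^^^^^^^^^^
  File "h.py", line 5, in ray
    m=vision.camera_model(n);K=m["K"];r=R.from_quat(m["attitude"]).as_matrix()
ValueError: time passes only in moves, steps and waits
```

```bash
python3 - <<'E'
s=open('h.py').read()
s=s.replace("def ray","from functools import lru_cache\n@lru_cache\ndef cm(n): return vision.camera_model(n)\ndef ray",1).replace("m=vision.camera_model(n)","m=cm(n)")
open('h.py','w').write(s)
E
python3 -c "
from fob import *
fob('pics/f7.png')"
```

```text
0.4 ((603.6583862304688, -119.80303955078125), (65.3214340209961, 62.527565002441406), 0.26758015155792236) [ 602.98016 -119.44812]
8.95 [ 0.44101425 -0.06872611  0.08524329] [-0.00596227 -0.84980036  0.91743068]
```

View pics/f7.png

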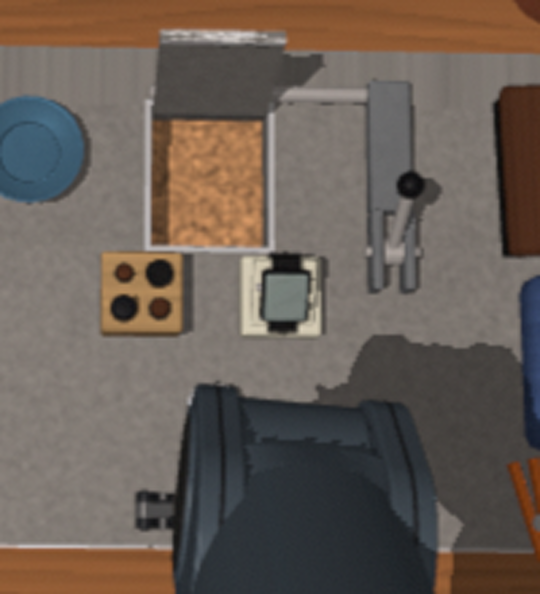

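```bash
cat > side.py <<'E'
from h import *
import sys
def side(name,b,f):
    im,d=vision.get_image("side")
    for r in nets.outline_of("side","fob"):
        m=r["pixels"]; ys,xs=np.nonzero(m)
        w=np.array([ray("side",(a,c),.064)[:2] for a,c in zip(xs,ys)]).astype(np.float32)*1000
        print(round(r["p"],2),np.round(r["rect"]),cv2.minAreaRect(w))
        if .3<w.mean(0)[0]/1000 and False: pass
    cv2.imwrite(name,cv2.resize(im[b[0]:b[1],b[2]:b[3]],None,fx=f,fy=f,interpolation=2))
    P=cloud("side",d)
    return im,d,P
E
python3 - <<'E'
from side import *
im,d,P=side("pics/s8.png",(150,250,230,350),6)
z=P[...,2]*1000; x=P[...,0]*1000;y=P[...,1]*1000
m=(z>60)&(z<69)&(x>450)&(x<560)&(y>-130)&(y<-20)&(im.mean(-1)>150)
print(m.sum()); print(cv2.minAreaRect(np.c_[x[m],y[m]].astype(np.float32)), x[m].min(),x[m].max(),y[m].min(),y[m].max())
E
```

```text
0.71 [302. 215.  28.  16.] ((499.03082275390625, -59.650123596191406), (58.66633224487305, 74.6677017211914), 89.14309692382812)
0.71 [365. 207.  19.  12.] ((344.0242614746094, -123.16844940185547), (85.8436279296875, 37.98912811279297), 77.87361907958984)
0.7 [366. 228.  28.  17.] ((337.1924743652344, -23.680736541748047), (47.37989807128906, 78.38017272949219), 40.174808502197266)
109
((500.79296875, -68.75269317626953), (42.7534294128418, 71.3161392211914), 88.25382232666016) 465.7014583748875 536.445869388472 -90.47053275849592 -46.51334668921447
```

View pics/s8.png

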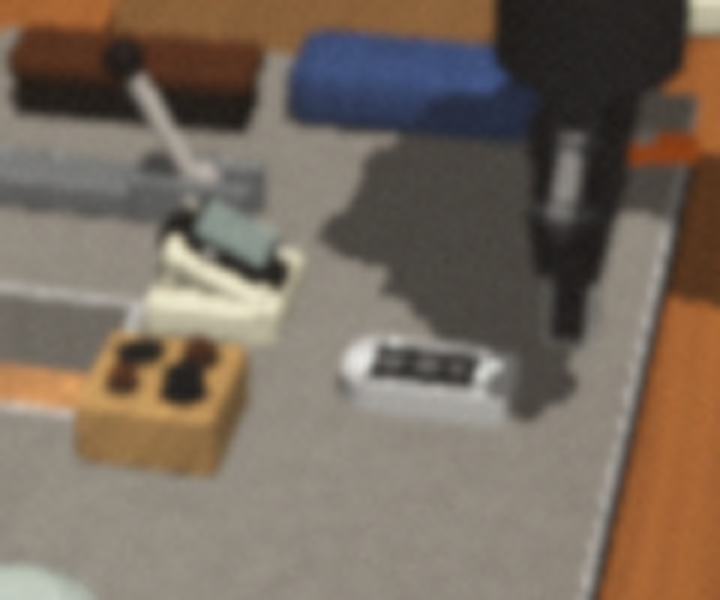

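arm_command(commands="0 -2 0 15 0 0 0;0 0 0 14 0 0 0;0 0 -5 0 0 0 0;0 0 -6 0 0 0 0;0 0 -6 0 0 0 0;0 0 -6 0 0 0 0;0 0 -6 0 0 0 0;0 0 -6 0 0 0 0;0 0 -6 0 0 0 0;0 0 0 0 0 0 0")

```text
t: 10.05
eef_pos: [0.4832, -0.0658, 0.0564]
ee_rot: [-0.705, 0.71, -0.0, 0.0]
contact_force: [-0.1, 0.1, -0.3]
opening: -0.0003
```

```bash
cat > look.py <<'E'
from side import *
n=sys.argv[1]
im,d,P=side(f"pics/s{n}.png",(150,250,230,350),6)
z=P[...,2]*1000; x=P[...,0]*1000;y=P[...,1]*1000
m=(z>60)&(z<69)&(x>450)&(x<660)&(y>-100)&(y<-40)&(im.mean(-1)>150)
if m.sum()>5: print(m.sum(),cv2.minAreaRect(np.c_[x[m],y[m]].astype(np.float32)), x[m].min(),x[m].max(),y[m].min(),y[m].max())
im,d=vision.get_image("top"); cv2.imwrite(f"pics/t{n}.png",cv2.resize(im[80:300,240:440],None,fx=2.7,fy=2.7,interpolation=2))
s=sense();print(s["t"],s["eef_pos"],s["contact_force"])
E
python3 look.py 9
```

```text
0.74 [365. 230.  24.  17.] ((336.8542175292969, -24.671550750732422), (46.05179214477539, 80.25098419189453), 38.01673126220703)
0.6 [289. 213.  26.  13.] ((532.3323974609375, -60.50636672973633), (72.09479522705078, 66.55443572998047), 10.255657196044922)
0.6 [365. 209.  22.  14.] ((344.0853271484375, -124.70690155029297), (90.9344482421875, 39.115169525146484), 77.91064453125)
164 ((569.4412841796875, -77.37020111083984), (39.44349670410156, 123.97754669189453), 63.974971771240234) 514.1501176850629 630.861459638395 -99.62339008798693 -45.61381668204278
10.2 [ 0.48185041 -0.06586131  0.05626764] [-1.03175966  0.33058343 -0.44543473]
```

View pics/s9.png

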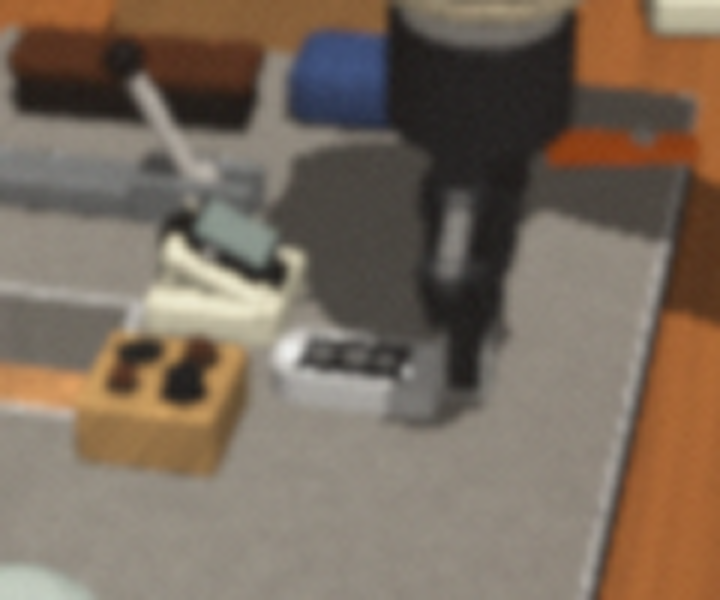

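View pics/t9.png

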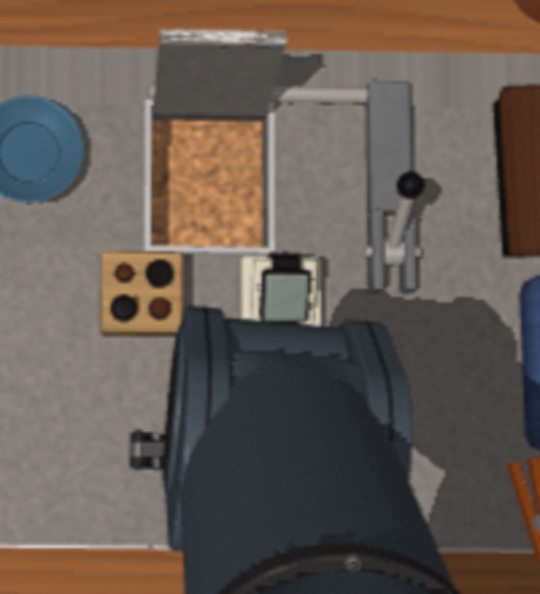

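```bash
cat > fit.py <<'E'
from h import *
# fit fob pose in side image by matching silhouette of fob box (bright pixels) : grid search
import sys
def run(x0,y0,seg=None):
    im,d=vision.get_image("side"); P=cloud("side",d)*1000
    m=(im.min(-1)>118)&(P[...,2]>52)&(P[...,2]<70)&(abs(P[...,0]-x0)<45)&(abs(P[...,1]-y0)<30)
    # top surface edge points
    t=m&(P[...,2]>58)
    q=P[t][:,:2].astype(np.float32)
    print(t.sum(),cv2.minAreaRect(q),np.median(q,0))
    # left (y+) upper edge by row profile: per column gradient
    g=cv2.cvtColor(im,cv2.COLOR_BGR2GRAY).astype(int)
    return im,P,g,m
if __name__=="__main__":
    run(float(sys.argv[1]),float(sys.argv[2]))
E
python3 fit.py 528 -67
python3 - <<'E'
from h import *
im,d=vision.get_image("side")
b=(185,235,255,325);f=11
v=cv2.resize(im[b[0]:b[1],b[2]:b[3]],None,fx=f,fy=f,interpolation=cv2.INTER_CUBIC)
def model(cx,cy,yaw,col):
    c,s=np.cos(yaw),np.sin(yaw)
    for z in (.05,.064):
        pts=np.array([(-36,-14),(-31,-19),(23,-19),(33,-14),(36,0),(33,14),(23,19),(-31,19),(-36,14)])/1000
        w=np.c_[cx+c*pts[:,0]-s*pts[:,1],cy+s*pts[:,0]+c*pts[:,1],np.full(9,z)]
        p=((proj("side",w)-[b[2],b[0]]+.5)*f).astype(int)
        cv2.polylines(v,[p],True,col,1)
model(.528,-.0665,-.0075,(0,255,0))
# block & stand feet
for (xa,xb,ya,yb,z,col) in ((-35,25,22,82,.08,(255,0,0)),(-35,25,-82,-22,.068,(0,0,255)),(-35,25,22,82,.05,(255,0,0)),(-35,25,-82,-22,.05,(0,0,255))):
    pts=np.array([(xa,ya),(xb,ya),(xb,yb),(xa,yb)])/1000; t=-.0075
    w=np.c_[.6066+pts[:,0]-t*pts[:,1],-.0677+t*pts[:,0]+pts[:,1],np.full(4,z)]
    cv2.polylines(v,[((proj("side",w)-[b[2],b[0]]+.5)*f).astype(int)],True,col,1)
cv2.imwrite("pics/m9.png",v)
E
```

```text
120 ((536.4796752929688, -66.4062271118164), (40.037109375, 61.56490707397461), 88.09122467041016) [547.5957   -52.607895]
```

View pics/m9.png

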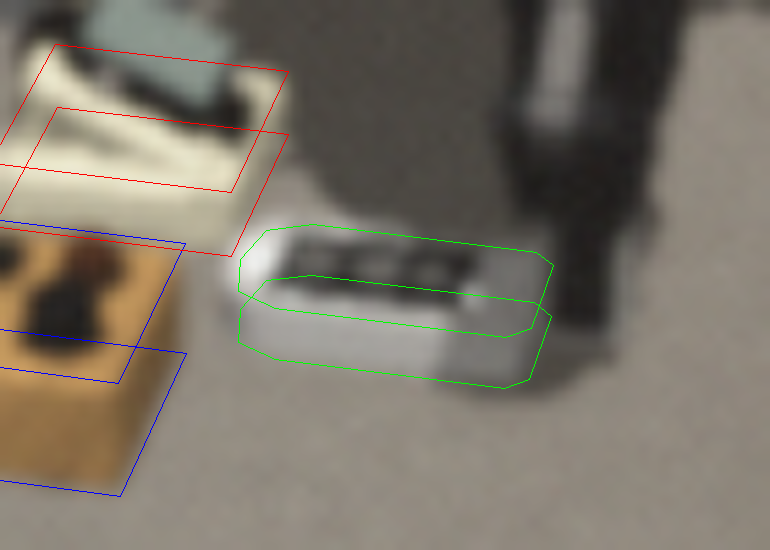

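arm_command(commands="0 0 -6 0 0 0 0;0 0 -6 0 0 0 0;0 0 -6 0 0 0 0;0 0 -6 0 0 0 0;0 0 -6 0 0 0 0;0 0 -5 0 0 0 0")

```text
t: 10.9
eef_pos: [0.5176, -0.0661, 0.0563]
ee_rot: [-0.705, 0.71, -0.0, 0.0]
contact_force: [-0.9, 0.3, 1.0]
opening: -0.0002
```

```bash
python3 look.py 10
```

```text
0.83 [366. 231.  24.  17.] ((337.1960144042969, -23.82190704345703), (49.42293167114258, 81.84780883789062), 35.60114288330078)
0.75 [364. 208.  21.  14.] ((344.8271789550781, -121.7649917602539), (80.79320526123047, 36.92007827758789), 78.90129852294922)
0.73 [277. 210.  18.  14.] ((561.0621948242188, -58.835025787353516), (62.790679931640625, 67.06373596191406), 11.717845916748047)
0.37 [256. 167.  13.  24.] ((682.6348266601562, -282.17138671875), (12.333502769470215, 137.15940856933594), 29.104598999023438)
109 ((583.7482299804688, -80.77540588378906), (37.99137878417969, 90.07735443115234), 57.14625549316406) 550.3693654399635 630.4468756039503 -99.83258129947382 -46.65898641240651
11.05 [ 0.51740055 -0.0660731   0.05624648] [0.11835146 0.51114806 0.15884116]
```

View pics/s10.png

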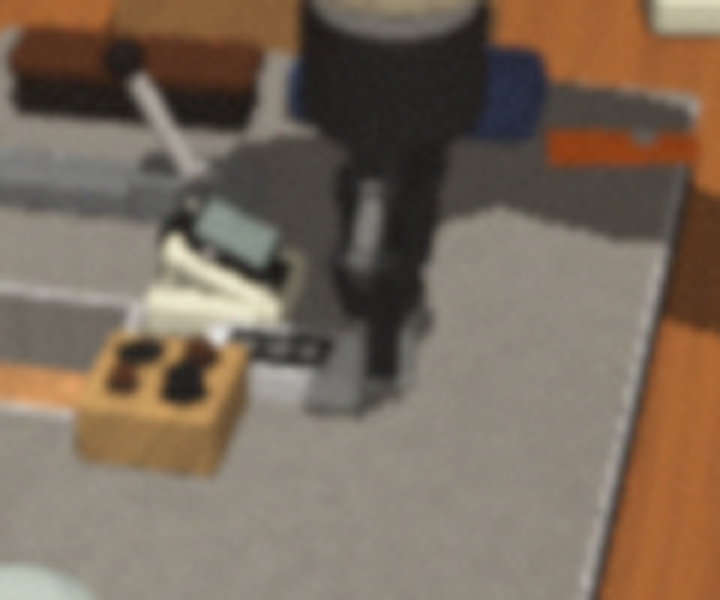

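View pics/t10.png

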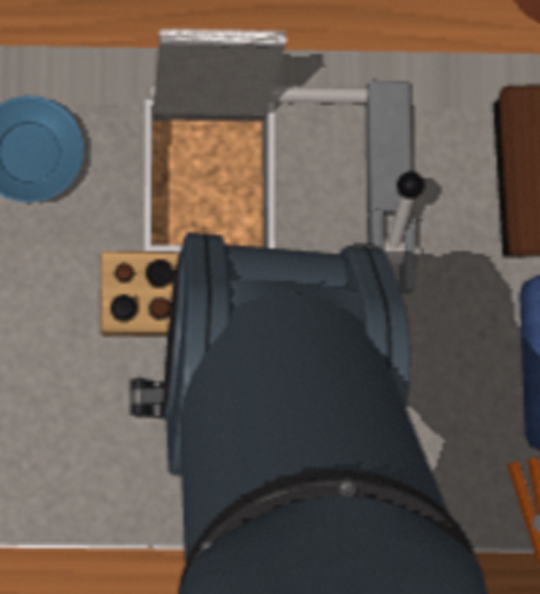

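arm_command(commands="0 0 -6 0 0 0 0;0 0 -6 0 0 0 0;0 0 -6 0 0 0 0;0 0 -6 0 0 0 0;0 0 -6 0 0 0 0;0 0 -5 0 0 0 0")

```text
t: 11.65
eef_pos: [0.5525, -0.0663, 0.0563]
ee_rot: [-0.705, 0.71, 0.0, 0.0]
contact_force: [-1.1, -0.7, 0.6]
opening: 0.0001
```

arm_command(commands="0 0 -6 0 0 0 0;0 0 -6 0 0 0 0;0 0 -6 0 0 0 0;0 0 -6 0 0 0 0")

```text
t: 12.05
eef_pos: [0.5765, -0.0665, 0.0563]
ee_rot: [-0.705, 0.71, 0.0, 0.0]
contact_force: [-0.7, 0.3, -0.3]
opening: 0.0002
```

```bash
python3 look.py 11
```

```text
0.79 [365. 230.  25.  19.] ((337.42523193359375, -23.69583511352539), (48.903419494628906, 83.70874786376953), 35.60111999511719)
0.57 [366. 208.  24.  15.] ((344.2005310058594, -125.83973693847656), (91.05352020263672, 41.97032165527344), 78.80731964111328)
0.55 [205. 188.  30.  53.] ((798.2166137695312, -150.4545440673828), (59.36737060546875, 307.8092956542969), 27.05938720703125)
49 ((646.5697631835938, -71.80354309082031), (46.34434127807617, 26.25480842590332), 70.87153625488281) 626.8929573817675 659.4992073308414 -90.69150827916694 -45.60909695242677
12.2 [ 0.57646445 -0.06646355  0.05623476] [-0.24578166  1.12106475  0.44222059]
```

View pics/s11.png

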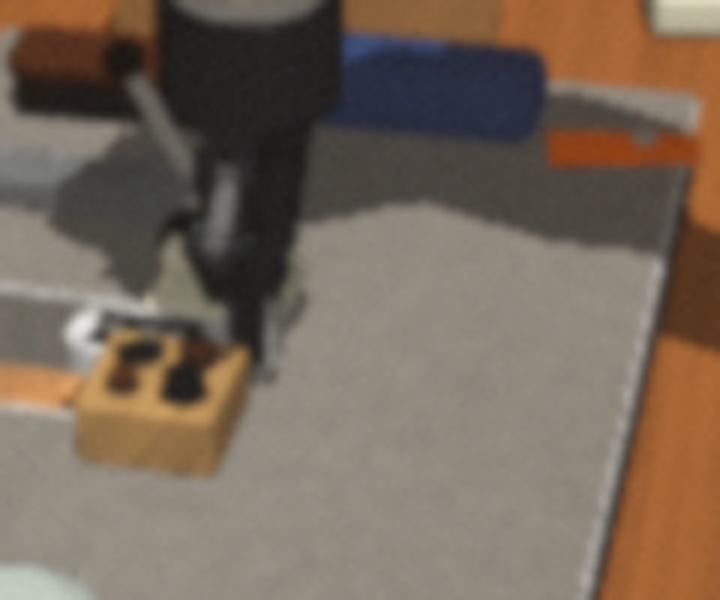

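arm_command(commands="0 0 -6 0 0 0 0;0 0 -6 0 0 0 0;0 0 -6 0 0 0 0;0 0 -6 0 0 0 0;0 0 -6 0 0 0 0")

```text
t: 12.7
eef_pos: [0.6065, -0.0668, 0.0563]
ee_rot: [-0.705, 0.71, 0.0, -0.0]
contact_force: [-1.2, 0.1, 0.2]
opening: 0.0003
```

arm_command(commands="0 0 -5 0 0 0 0;0 0 -5 0 0 0 0;0 0 -5 0 0 0 0")

```text
t: 13.0
eef_pos: [0.6214, -0.0669, 0.0563]
ee_rot: [-0.705, 0.71, 0.0, 0.0]
contact_force: [-0.9, 0.7, 0.5]
opening: -0.0001
```

```bash
python3 look.py 12
```

```text
0.77 [366. 209.  22.  17.] ((345.1581726074219, -123.59696197509766), (83.7892837524414, 37.16503143310547), 76.28976440429688)
0.59 [365. 229.  27.  19.] ((336.5297546386719, -23.402339935302734), (45.862308502197266, 77.0390625), 40.835575103759766)
0.57 [241. 210.  14.  18.] ((650.0808715820312, -50.6035270690918), (88.76249694824219, 22.36117935180664), 85.44425201416016)
61 ((593.8560180664062, -91.82638549804688), (41.997344970703125, 13.531362533569336), 3.294203519821167) 572.6263345630015 615.1024979882616 -99.67412407934218 -85.23267244658427
13.15 [ 0.62119009 -0.06681875  0.0561898 ] [-0.01872206 -0.63278122  0.11995867]
```

View pics/s12.png

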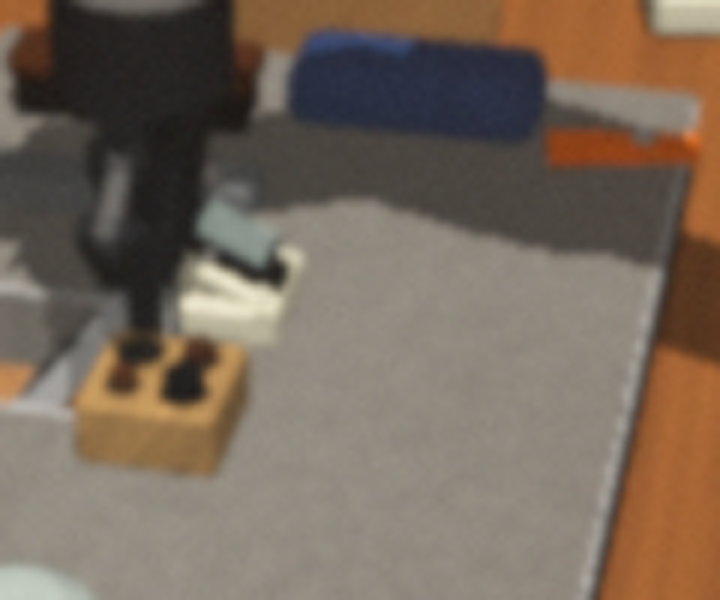

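View pics/t12.png

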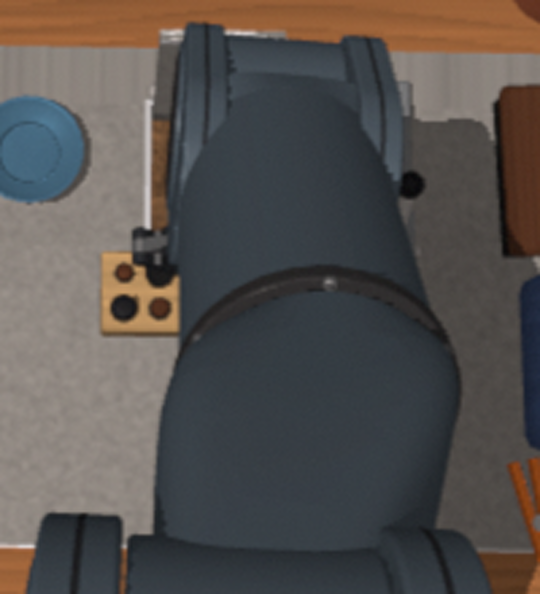

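arm_command(commands="0 0 -5 0 0 0 0;0 0 -5 0 0 0 0;0 0 -5 0 0 0 0;0 0 -5 0 0 0 0;0 0 -4 0 0 0 0;0 0 0 0 0 0 0")

```text
t: 13.75
eef_pos: [0.6456, -0.067, 0.0562]
ee_rot: [-0.705, 0.71, -0.0, 0.0]
contact_force: [-1.5, -0.6, -0.0]
opening: 0.0003
```

Run:
```python
from h import *
im,d=vision.get_image("side"); cv2.imwrite("pics/s13.png",cv2.resize(im[60:260,130:350],None,fx=3,fy=3,interpolation=2))
```

```text
(no output)
```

View pics/s13.png

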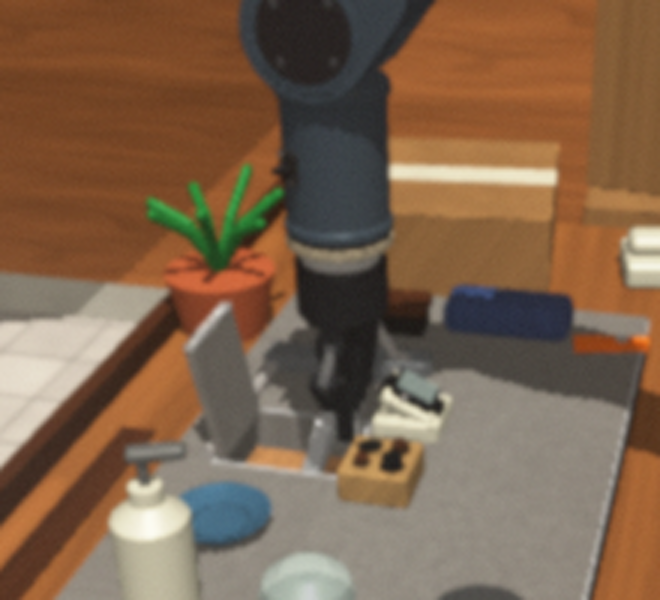

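Run:
```python
from h import *
im,d=vision.get_image("side"); P=cloud("side",d)*1000
cv2.imwrite("pics/s14.png",cv2.resize(im[180:225,190:265],None,fx=10,fy=10,interpolation=2))
for r in range(194,220,2): print(r,[tuple(int(v) for v in P[r,c]) for c in range(226,246,3)])
```

```text
194 [(721, -127, 51), (713, -128, 52), (705, -130, 52), (698, -136, 49), (652, -28, 116), (643, -24, 119), (635, -26, 119)]
196 [(718, -117, 51), (710, -119, 51), (702, -121, 51), (693, -121, 52), (655, -37, 104), (647, -36, 106), (637, -30, 110)]
198 [(715, -109, 49), (707, -111, 50), (700, -115, 48), (690, -110, 52), (664, -63, 83), (656, -60, 85), (645, -54, 90)]
200 [(716, -111, 42), (708, -112, 43), (700, -112, 43), (669, -51, 83), (662, -54, 82), (656, -61, 79), (645, -53, 85)]
202 [(717, -112, 35), (708, -111, 37), (701, -116, 34), (669, -50, 77), (662, -53, 76), (656, -61, 73), (646, -54, 78)]
204 [(718, -112, 28), (710, -113, 29), (701, -115, 29), (668, -47, 73), (661, -50, 73), (665, -86, 51), (647, -58, 70)]
206 [(717, -109, 23), (710, -113, 22), (701, -112, 24), (670, -50, 65), (662, -52, 65), (675, -114, 26), (646, -54, 66)]
208 [(719, -113, 14), (711, -114, 15), (703, -116, 15), (670, -51, 59), (663, -55, 57), (674, -110, 23), (665, -110, 24)]
210 [(718, -109, 10), (711, -112, 9), (679, -51, 51), (670, -50, 53), (667, -65, 44), (675, -113, 14), (666, -110, 17)]
212 [(715, -99, 10), (707, -102, 10), (679, -50, 45), (670, -49, 47), (672, -78, 29), (674, -107, 11), (631, -4, 80)]
214 [(711, -89, 10), (702, -88, 13), (679, -50, 39), (672, -52, 39), (679, -97, 10), (670, -97, 11), (628, 3, 80)]
216 [(685, -20, 51), (678, -24, 50), (678, -46, 36), (672, -51, 33), (676, -87, 10), (668, -87, 11), (626, 12, 80)]
218 [(682, -11, 51), (675, -14, 51), (667, -13, 52), (661, -21, 48), (652, -17, 51), (645, -20, 51), (626, 13, 75)]
```

View pics/s14.png

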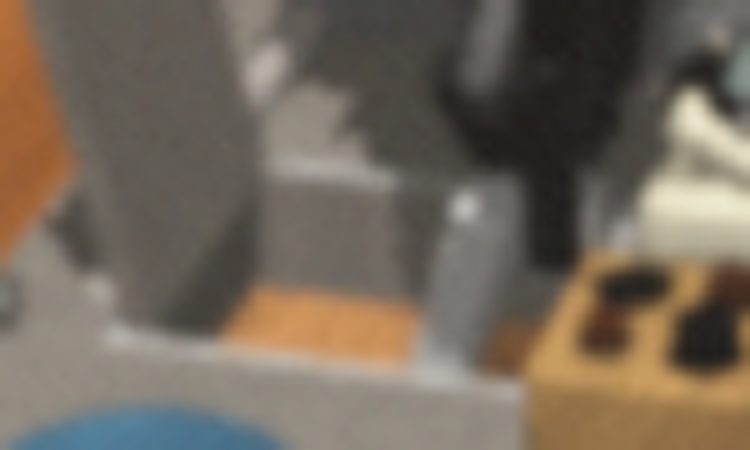

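arm_command(commands="0 0 3 0 0 0 0;0 0 3 0 0 0 0;0 0 3 0 0 0 0;0 0 3 0 0 0 0;0 0 3 0 0 0 0;0 0 3 0 0 0 0;0 0 3 0 0 0 0;0 0 6 0 0 0 0;0 0 8 0 0 0 0;0 0 0 -15 0 0 0;0 0 0 -30 0 0 0;0 0 0 0 0 0 0")

```text
t: 15.05
eef_pos: [0.6115, -0.0671, 0.1047]
ee_rot: [-0.704, 0.71, -0.002, 0.002]
contact_force: [0.3, -0.1, 0.6]
opening: -0.0001
```

```bash
cat > z.py <<'E'
from h import *
import sys
im,d=vision.get_image("side"); P=cloud("side",d)*1000
cv2.imwrite(f"pics/s{sys.argv[1]}.png",cv2.resize(im[170:230,190:270],None,fx=9,fy=9,interpolation=2))
m=(im.min(-1)>125)&(P[...,0]>600)&(P[...,0]<760)&(P[...,1]>-95)&(P[...,1]<-40)&((abs(P[...,2]-51)>4)|(P[...,0]>645)&(P[...,1]<-47))
m&=~((P[...,0]<640)&(P[...,1]<-88))
for r in range(190,222,2): print(r,[tuple(int(v) for v in P[r,c]) for c in range(220,262,2) if m[r,c]])
E
python3 z.py 15
```

```text
190 []
192 []
194 []
196 []
198 []
200 []
202 []
204 [(640, -53, 73)]
206 [(641, -53, 67)]
208 [(645, -48, 64), (640, -50, 63)]
210 [(651, -50, 56), (646, -50, 56)]
212 [(657, -49, 49), (650, -47, 52)]
214 [(663, -49, 42), (657, -50, 42), (651, -48, 45)]
216 [(684, -61, 26), (675, -52, 33), (669, -52, 33), (663, -48, 36), (658, -50, 36)]
218 []
220 []
```

View pics/s15.png

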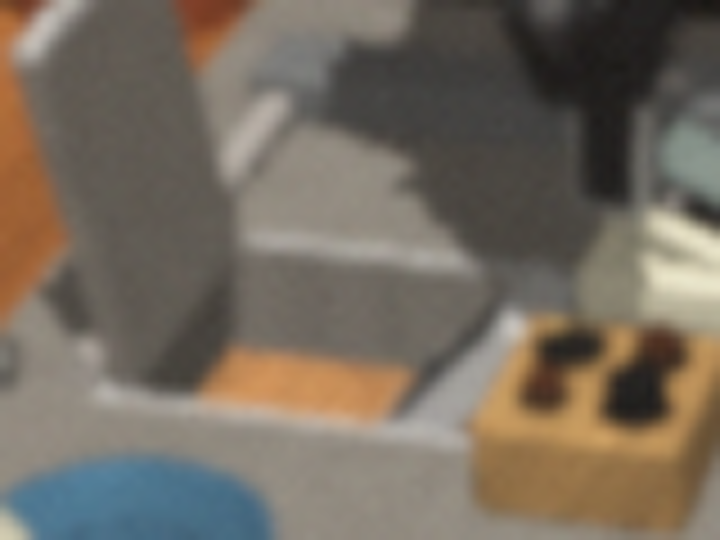

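arm_command(commands="0 0 -8 10 0 0 0;0 0 0 15 0 0 0;0 0 0 9 0 0 0;0 0 -2 2 0 0 0;0 0 -2 2 0 0 0;0 0 -2 2 0 0 0;0 0 0 0 0 0 0")

```text
t: 15.8
eef_pos: [0.6244, -0.0669, 0.0613]
ee_rot: [-0.705, 0.71, -0.0, 0.0]
contact_force: [-0.8, -0.2, -0.2]
opening: -0.0002
```

```bash
python3 z.py 16
```

```text
190 []
192 []
194 []
196 []
198 []
200 []
202 [(612, -85, 64)]
204 []
206 []
208 []
210 []
212 [(663, -51, 47), (657, -49, 49)]
214 [(668, -48, 42), (663, -50, 42), (658, -51, 42), (652, -51, 42)]
216 [(690, -64, 23), (680, -50, 33), (674, -49, 34), (667, -46, 37), (663, -50, 35), (658, -50, 36)]
218 []
220 []
```

View pics/s16.png

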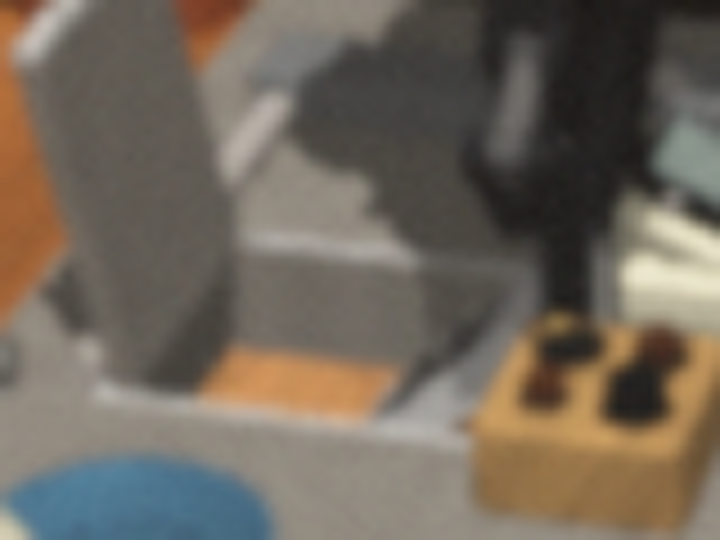

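arm_command(commands="0 0 -2 1.5 0 0 0;0 0 -2 1.5 0 0 0;0 0 -2 1 0 0 0;0 0 -2 1 0 0 0;0 0 -2 1 0 0 0;0 0 0 0 0 0 0")

```text
t: 16.45
eef_pos: [0.6343, -0.0669, 0.0551]
ee_rot: [-0.705, 0.71, -0.0, 0.0]
contact_force: [-0.5, 0.1, -0.7]
opening: -0.0002
```

```bash
python3 z.py 17
```

```text
190 []
192 []
194 []
196 []
198 []
200 []
202 [(624, -87, 62)]
204 []
206 []
208 []
210 []
212 [(667, -47, 49)]
214 [(703, -67, 25), (679, -50, 39), (674, -52, 39), (669, -51, 40)]
216 [(685, -49, 33), (680, -51, 32), (674, -48, 35), (668, -50, 35)]
218 []
220 []
```

View pics/s17.png

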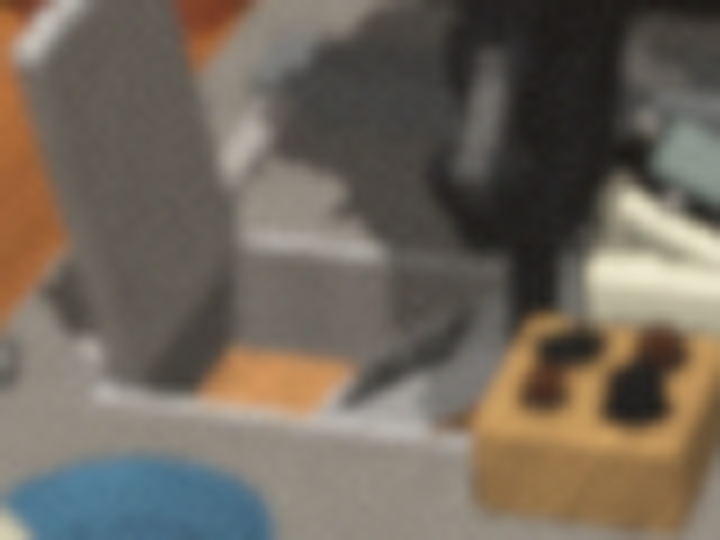

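arm_command(commands="0 0 -2 1 0 0 0;0 0 -2 0 0 0 0;0 0 -2 0 0 0 0;0 0 -2 0 0 0 0;0 0 -2 0 0 0 0;0 0 0 0 0 0 0")

```text
t: 17.1
eef_pos: [0.6443, -0.067, 0.0543]
ee_rot: [-0.705, 0.71, -0.0, 0.0]
contact_force: [-0.7, -0.0, -0.3]
opening: 0.0
```

```bash
python3 z.py 18
```

```text
190 []
192 []
194 []
196 []
198 []
200 []
202 [(629, -87, 61)]
204 [(624, -87, 55)]
206 []
208 []
210 []
212 [(711, -75, 26)]
214 [(714, -67, 24), (692, -53, 36), (685, -50, 38)]
216 [(686, -51, 32), (680, -51, 33)]
218 []
220 []
```

View pics/s18.png

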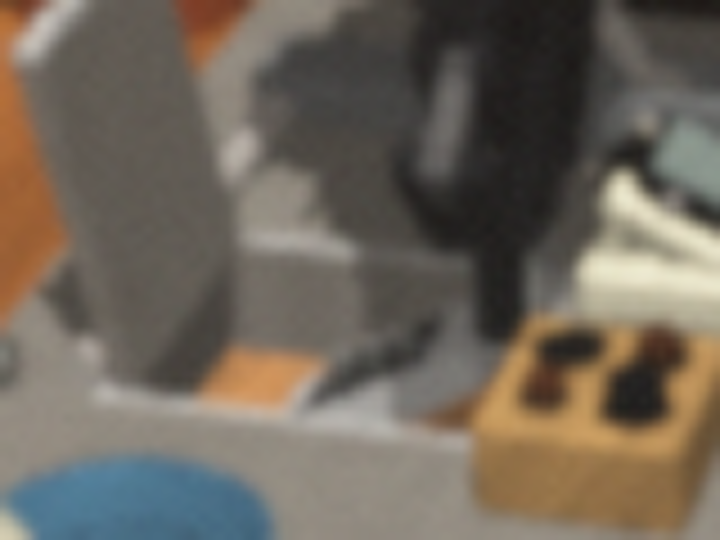

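arm_command(commands="0 0 -2 0 0 0 0;0 0 -3 0 0 0 0;0 0 0 0 0 0 0;0 0 5 0 0 0 0;0 0 10 0 0 0 0;0 0 10 0 0 0 0;0 0 10 -10 0 0 0;0 0 0 -30 0 0 0;0 0 10 -30 0 0 0;0 0 0 0 0 0 0")

```text
t: 18.15
eef_pos: [0.6046, -0.0673, 0.1289]
ee_rot: [-0.704, 0.71, -0.002, 0.002]
contact_force: [1.4, -1.0, 0.2]
opening: -0.0003
```

```bash
python3 z.py 19
```

```text
190 []
192 []
194 []
196 []
198 []
200 []
202 []
204 [(613, -87, 57)]
206 []
208 []
210 []
212 [(717, -75, 25), (712, -77, 24), (708, -81, 22), (681, -87, 23), (675, -86, 24), (669, -85, 26), (663, -84, 27)]
214 [(713, -65, 25), (709, -68, 24)]
216 []
218 []
220 []
```

View pics/s19.png

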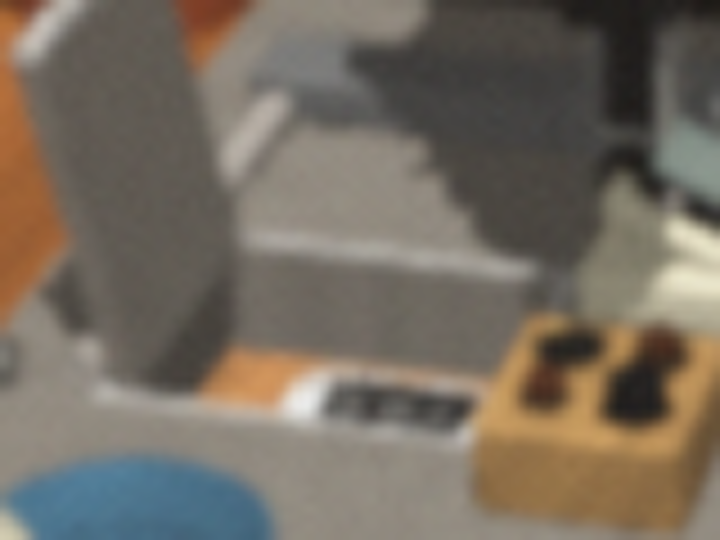

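arm_command(commands="0 0 0 -35 0 0 0;0 0 0 -35 0 0 0;0 20 -15 0 0 0 0;0 25 -20 0 0 0 0;0 25 -20 0 0 0 0;0 25 -20 0 0 0 0;0 25 -20 0 0 0 0;0 16 -10 0 0 0 0;0 0 0 0 0 0 0;0 0 0 0 0 0 0")

```text
t: 19.2
eef_pos: [0.7073, -0.2033, 0.1932]
ee_rot: [-0.704, 0.71, 0.001, -0.0]
contact_force: [0.2, 0.3, 1.2]
opening: -0.0002
```

Run:
```python
from h import *
im,d=vision.get_image("side"); cv2.imwrite("pics/s20.png",cv2.resize(im[60:260,130:350],None,fx=3,fy=3,interpolation=2))
im,d=vision.get_image("top"); cv2.imwrite("pics/t20.png",cv2.resize(im[60:300,240:500],None,fx=2.4,fy=2.4,interpolation=2))
```

```text
(no output)
```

View pics/s20.png

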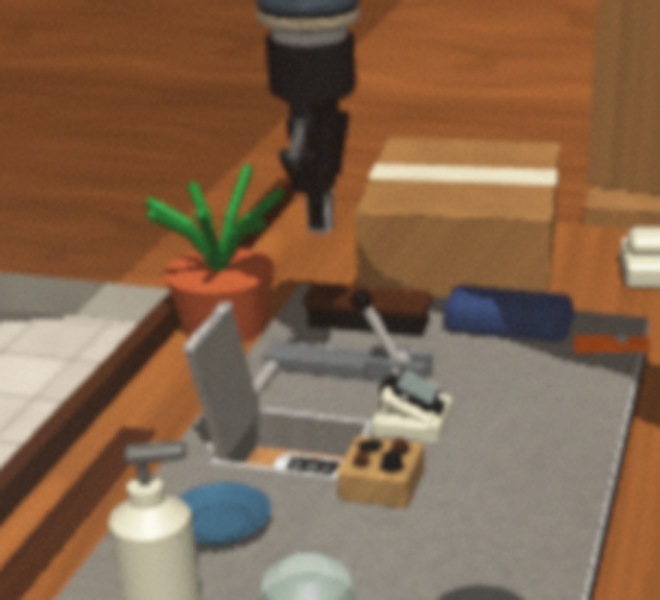

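View pics/t20.png

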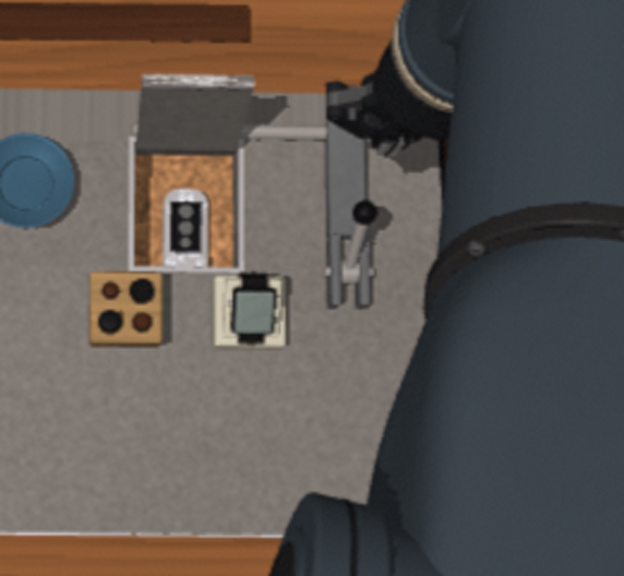

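arm_command(commands="0 0 0 25 0 0 0;0 0 0 30 0 0 0;0 0 0 25 0 0 0;0 0 6 0 0 0 0;0 0 6 0 0 0 0;0 0 6 0 0 0 0;0 0 7 0 0 0 0;0 0 7 0 0 0 0;0 0 7 0 0 0 0;0 0 7 0 0 0 0;0 0 7 0 0 0 0;0 0 7 0 0 0 0")

```text
t: 20.5
eef_pos: [0.6482, -0.2031, 0.1156]
ee_rot: [-0.705, 0.71, -0.001, 0.001]
contact_force: [2.8, -0.1, 1.9]
opening: 0.0002
```

arm_command(commands="0 0 6 0 0 0 0;0 0 6 0 0 0 0;0 0 5 0 0 0 0;0 0 3 0 0 0 0;0 0 0 0 0 0 0")

```text
t: 21.0
eef_pos: [0.6271, -0.203, 0.114]
ee_rot: [-0.704, 0.71, 0.001, -0.0]
contact_force: [0.1, -1.0, -0.2]
opening: -0.0001
```

arm_command(commands="0 0 2 0 0 0 0;0 0 2 0 0 0 0;0 0 0 0 0 0 0")

```text
t: 21.3
eef_pos: [0.6242, -0.2029, 0.1144]
ee_rot: [-0.705, 0.71, -0.0, 0.0]
contact_force: [1.4, 0.1, -0.3]
opening: -0.0001
```

arm_command(commands="0 0 2 0 0 0 0;0 0 1 0 0 0 0;0 0 0 0 0 0 0")

```text
t: 21.6
eef_pos: [0.6233, -0.2028, 0.1151]
ee_rot: [-0.705, 0.709, -0.002, 0.001]
contact_force: [8.0, -0.4, -0.6]
opening: 0.0
```

Run:
```python
from h import *
im,d=vision.get_image("side"); cv2.imwrite("pics/s21.png",cv2.resize(im[160:250,190:310],None,fx=6,fy=6,interpolation=2))
P=cloud("side",d)*1000
s=sense();print(s["t"],s["eef_pos"],s["contact_force"])
```

```text
21.65 [ 0.62329238 -0.20283887  0.11507743] [ 8.73337013 -0.01364254  0.17218855]
```

View pics/s21.png

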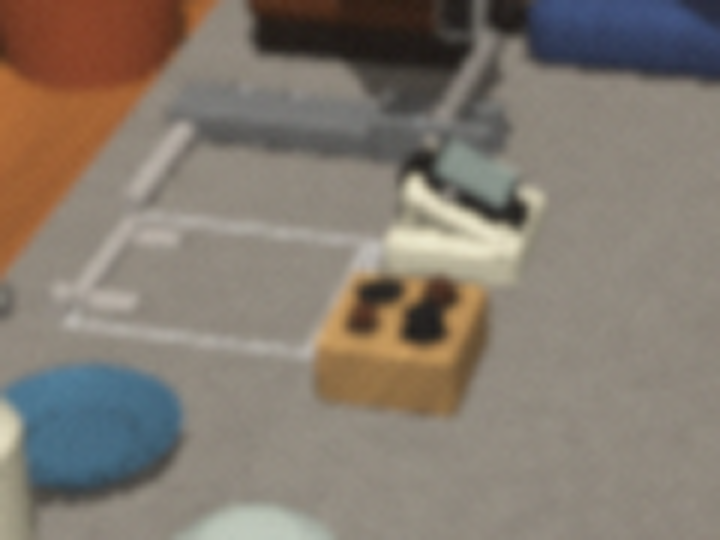

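arm_command(commands="0 0 2 0 0 0 0;0 0 1 0 0 0 0;0 0 0 0 0 0 0")

```text
t: 21.95
eef_pos: [0.6227, -0.2028, 0.1157]
ee_rot: [-0.705, 0.709, -0.004, 0.003]
contact_force: [15.1, -0.7, -1.9]
opening: 0.0001
```

arm_command(commands="0 0 -10 0 0 0 0;0 0 -15 0 0 0 0;0 0 -20 0 0 0 0;0 0 0 -40 0 0 0;0 0 0 -40 0 0 0;0 30 0 -20 0 0 0;0 40 30 0 0 0 0;0 40 30 0 0 0 0;0 40 30 0 0 0 0;0 0 0 0 0 0 0;0 0 0 0 0 0 0")

```text
t: 23.05
eef_pos: [0.5701, -0.354, 0.2141]
ee_rot: [-0.703, 0.711, 0.001, -0.0]
contact_force: [1.0, 0.8, -0.2]
opening: 0.0004
```

Run:
```python
from h import *
im,d=vision.get_image("side"); cv2.imwrite("pics/s22.png",cv2.resize(im[120:300,130:400],None,fx=2.9,fy=2.9,interpolation=2))
im2,d2=vision.get_image("top"); cv2.imwrite("pics/t22.png",im2)
o=cv2.imread("pics/top0.png"); print("lid diff", np.abs(im2[100:175,295:345].astype(int)-o[100:175,295:345]).mean(), np.abs(im2[100:175,295:345].astype(int)-o[100:175,295:345]).max())
P=cloud("top",d2)[...,2]*1000; print("lid z",[np.round(np.median(P[r:r+6,300:337]),1) for r in range(118,172,8)], "ledge",np.median(P[200:280,240:300]))
a=nets.place_of("top","lever_knob"); print([(round(x["p"],2),np.round(x["at"],1),np.round(ray("top",x["at"],.128)*1000)) for x in a])
df=np.abs(im2.astype(int)-o).max(-1)>60; print(np.argwhere(df[95:290,160:400]).shape)
s=sense();print(s["t"],s["eef_pos"],s["contact_force"])
```

```text
lid diff 1.2384 8
lid z [np.float64(52.0), np.float64(51.1), np.float64(51.0), np.float64(51.2), np.float64(50.7), np.float64(50.9), np.float64(50.9)] ledge 50.859511805624535
[(0.52, array([390.3, 186.8]), array([ 597., -199.,  128.]))]
(338, 2)
23.2 [ 0.57272691 -0.35081633  0.21395251] [ 0.71973964  0.50199359 -0.88077299]
```

View pics/s22.png

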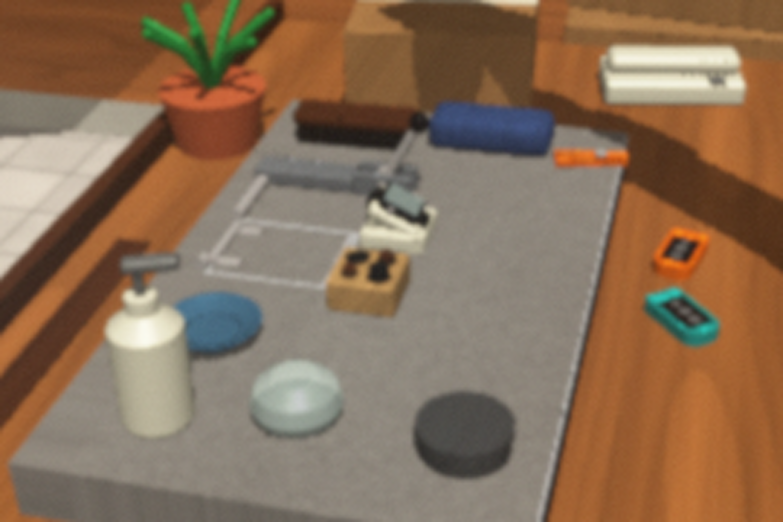

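View pics/t22.png

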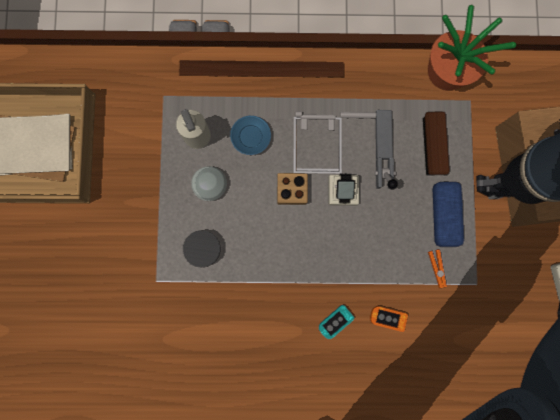

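The lid region matches the first picture (mean difference 1.2 grey levels) and is level with the ledge. The knob is back at (390,187) px, the other things are where they were, and the arm is clear.

```bash
python3 -c "
from cell import job
print(job.sign_off())"
```

```text
the job is handed in; nothing more can be done
None
```

The fob is in the storage well with the lid shut over it, and the job was handed in at about 23 s. No verdict was reported.

**What I did**
- I pushed the lever to its end stop, at about 18 N, so the lid stood fully open.
- I squared the silver fob up from its side and pushed it through the gap and over the rim. I saw no sign of it jamming; the readings at the end of each push were about 1.5 N or less.
- The fob first stood almost upright in the well. I backed off, let it lean on the rim, and eased its tail down and forward until it dropped flat.
- I then swung the lever back to its stop, at about 15 N, and moved the arm clear.

**Last checks**
- **Fob:** before closing, both cameras showed it flat on the cork, with its top at about z = 24 mm.
- **Lid:** after closing, its surface read 51–52 mm against 51 mm for the ledge, and its area in the top picture matched the first one.
- **Lever:** the network put the knob at (597, -199) mm, where I expected about (601, -203) mm. The 4 mm difference is within what I'd expect from the networks and calibration.
- **Everything else:** nothing else on the ledge had visibly moved, and the orange and turquoise look-alikes were not touched.

**Failed or doubtful readings:** the fob network had low-confidence false hits while the arm hid the fob, so I relied on the side camera then. One script stopped with an error and was fixed and rerun; it did not affect the arm.

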